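Tidy the bedroom chest top

ROBOT

A 6-joint arm with a two-finger parallel gripper is mounted at the origin on the work surface. World frame = base frame: x ahead of the robot, y to its left, z up, the work surface at z = 0. Lengths are in mm, angles in rad, forces in N, time in s.
With the tool pointing down it reaches from about 300 to 775 mm from the base axis. Payload 14.6 kg.
Tool frame: the origin (TCP) lies at the very end of the fingers, on their centre line; the grasp point (between the pads) lies 19 mm behind it; z points along the fingers, y is the line along which they close (so a half turn about z gives the same grasp; the last joint's range is limited). The gripper opens to 94 mm and grips with 3 to 60 N. Pads are 16 mm wide; open, the fingers measure 119 mm over their backs; the gripper's body (75 mm by 177 mm) begins 78 mm behind the grasp point.
Start: joints at [-1.241, 0.3, 1.521, -0, 1.321, -0.067], TCP at [212.55, -507.259, 205.446] pointing down, gripper open.
Joint ranges: [-3.03, 3.03], [-0.79, 2.21], [0.23, 2.52], [-1.04, 4.18], [0, 3.07], [-2.55, 2.55]. Speed limits (rad/s): [2.22, 2.22, 2.57, 3.14, 3.14, 3.14].

INTERFACE

Orientations are given as [roll, pitch, yaw] about the fixed x, y, z axes, in that order (R = Rz(yaw) Ry(pitch) Rx(roll)).
In Python, from cell import read_state, viewer, manip, models gives the robot as it stands.
- The arm moves only by the tool carry_out, never from a script. Its argument "deltas" is a list of rows, each an object with "dp": the shift along the tool's x, y, z in mm, a list of three; "roll": the turn about the tool's z in degrees; "gripper": the opening, from -1 (shut) to 1 (fully open), so that 0 is half open. In form: [{"dp": [tx, ty, tz], "roll": roll, "gripper": gripper}, ...]. A call has 1 to 12 rows; each row is the pose to reach, as a shift and turn from the pose commanded when the call began, along the tool's axes at that moment; what a row does not reach only later rows make up. A row lasts 1/12 s, in which the tool goes at most 41.7 mm and 7.16 degrees, less where a joint would pass 70% of its speed; a pose out of reach is approached as far as the arm can. A call with a gripper value outside its range is refused whole. The fingers move at their own pace and stop on an object; "newtons" is the grip in N (left out, the last holds). Time passes only in rows, so rows that repeat a pose let the fingers close. It gives the time, the measured TCP pose, the force, the opening and the grip force at its end, in the units of the state.
- read_state(): the state, without advancing time (a new reading comes with each control period).
- viewer.camera(name): name is "scene" or "top" or "wrist"; returns the picture (400x640x3 uint8, red, green, blue); there is no depth.
- viewer.camera_params(name): a dict with "fovy" (degrees; the focal length in pixels is half the picture's height over the tangent of half this angle, whatever the lens; pixels are square), "cx", "cy" (the principal point, pixels), "k1" (the pictures are not rectified: a ray, as slopes to the right and down, at radius r is drawn at 1 + k1 r^2 times it, then the intrinsics apply), "eye" and "attitude" of the camera in the world; the wrist camera has in their place "T_tool_cam" (4x4, takes a point from camera to tool coordinates, whose origin is the TCP and whose axes are the flange's). Camera axes: x right, y up, looking along -z (the intrinsics and any distortion apply to the point x, -y, -z); pixel columns grow to the right and rows downward; lengths in mm; the calibration is good to about 2 mm. A picture is of the moment at which its call begins: read the wrist's pose just before it. camera_params takes no time and is no camera call.
- manip.sign_off(): hands the job in; it is judged then, once.
Trained networks look in the newest picture that a camera, given by its name, has taken for a name from the list of things; names that differ only in an ending like _2 or _b are one class to them, and where a whole thing is asked for, a point or a joint stands for the part that bears it (a point fixed in the world has none). Each returns a list of dicts, best first, with "p" (0 to 1); they miss things now and then, are a little off and sometimes report something else, mostly with a low value. They report only what shows in the picture. A call takes as long as a camera call. They do not tell look-alikes from the thing itself.
- models.cut_out(camera, label): "region" (400x640 bool, what is visible of it) and "box" ([left, top, right, bottom] in pixels, round what is visible of it).
The state is a dict: "clock": time; "joints": joint angles; "qd": joint speeds; "effort": joint torques, N m; "eef_pos": TCP position; "eef_rot": TCP orientation; "wrist_force": force on the tool from outside, world axes, zero at the start; "moment": the same for the moment, N m; "finger_gap": finger opening in mm; "finger_force": force on a finger pad.
Only numpy, scipy, OpenCV 4.12 (cv2) and the standard library are available. Lean on these libraries where they do the work, as an engineer would, in place of code of your own. Each camera call takes 0.05 s, during which the arm holds its last target. There are 200 camera calls.

TASK

Tidy the things on the bedroom chest: lay both remote controls flat with their buttons up on the floor of the grey tray, stand both pill bottles upright in the white tray, and stand the green candle upright in the middle of the cork coaster. Set each thing down rather than dropping it, and leave the yellow tin and the blue clock where they are.

Things in the scene. Friction and masses are not known exactly. Their poses are not given: they have to be found in the camera images.
- black_remote_center (a point): small black remote control, 95 long, 34 wide, 20 thick, with round and square buttons on its upper face, loose, about 80 g, lying flat face up. Point at its centre, half-way up (10 above what it lies on); x along its length, y across its width, z out of the button face. Sizes in mm.
- white_remote_center (a point): small white remote control, 88 long, 34 wide, 20 thick, with round and square buttons on its upper face, loose, about 80 g, lying flat face up. Point at its centre, half-way up (10 above what it lies on); x along its length, y across its width, z out of the button face. Sizes in mm.
- pills_a_center (a point): pill bottle: upright amber cylinder 40 in diameter, 48 high with its white cap (all that shows from straight above) and a narrow paper band, loose, about 60 g. Point at its centre, half-way up (24 above its foot); z along its axis, up. Sizes in mm.
- pills_b_center (a point): the other pill bottle, the same as pills_a in every way. Point at its centre, half-way up (24 above its foot); z along its axis, up. Sizes in mm.
- candle_center (a point): unlit lidded candle pot: upright green cylinder with a thin brass band and a pale wooden lid, 60 in diameter, 55 high, loose, about 220 g. Point at its centre, half-way up (27.5 above its foot); z along its axis, up. Sizes in mm.
- remote_tray: grey open rectangular tray for the remotes: outside 135 (its x) by 185 (its y) by 17 high, walls 5 thick, floor 5 thick, so inside 125 by 175 and 12 deep. Fixed to the top. Origin: centre of its underside; z up. Sizes in mm.
- pill_tray: white open rectangular tray for the pill bottles: outside 135 (its x) by 185 (its y) by 17 high, walls 5 thick, floor 5 thick, so inside 125 by 175 and 12 deep. Fixed to the top. Origin: centre of its underside; z up. Sizes in mm.
- coaster: flat round cork coaster for the candle, 100 in diameter, 5 thick, fixed to the top. Origin: centre of its underside; z up. Sizes in mm.
- tin_center (a point): round yellow lip-balm tin with a slightly wider yellow lid, 40 in diameter, 16 high, loose, 50 g; not to be moved. Point at its centre, half-way up; z up. Sizes in mm.
- clock_center (a point): small blue travel alarm clock with a white dial, 34 by 40, 42 high, loose, 120 g; not to be moved. Point at its centre, 20 above its foot; z up. Sizes in mm.
Mind the look-alikes: they are no part of the job. Of the things shaped like the part that bears white_remote_center, the white one is meant. Of the things like the part that bears black_remote_center, leave any that is purple; of the rest the smaller one is meant.

How it is judged (in metres and radians):
At the end, for the whole second after the job is handed in: Both remotes lie flat with buttons up (within 0.15 rad) on the floor of the grey tray, both pill bottles stand upright (within 0.15 rad) on the floor of the white tray, the candle stands upright on the cork coaster with its centre within 15 mm of the coaster's centre, and all five are at rest (x of black_remote_center in the frame of remote_tray between -0.0475 and 0.0475 m and y of black_remote_center in the frame of remote_tray between -0.0735 and 0.0735 m and z of black_remote_center in the frame of remote_tray between 0.01 and 0.02 m and angle between each of black_remote_center, white_remote_center, pills_a_center, pills_b_center, candle_center's own z axis and vertical below 0.15 rad and x of white_remote_center in the frame of remote_tray between -0.0475 and 0.0475 m and y of white_remote_center in the frame of remote_tray between -0.0735 and 0.0735 m and z of white_remote_center in the frame of remote_tray between 0.01 and 0.02 m and x of pills_a_center in the frame of pill_tray between -0.0455 and 0.0455 m and y of pills_a_center in the frame of pill_tray between -0.0705 and 0.0705 m and z of pills_a_center in the frame of pill_tray between 0.024 and 0.034 m and x of pills_b_center in the frame of pill_tray between -0.0455 and 0.0455 m and y of pills_b_center in the frame of pill_tray between -0.0705 and 0.0705 m and z of pills_b_center in the frame of pill_tray between 0.024 and 0.034 m and horizontal distance between candle_center and coaster below 0.015 m and z of candle_center in the frame of coaster between 0.028 and 0.037 m and linear speed of each of black_remote, white_remote, pills_a, pills_b, candle below 0.02 m/s); the robot touches nothing.
It fails at once if a remote is let go more than 3 cm above where it rests ((height (world z) of black_remote_center above 0.047 m and contact force between black_remote and the fingers below 0.02 N) or (height (world z) of white_remote_center above 0.047 m and contact force between white_remote and the fingers below 0.02 N)).
It fails at once if a pill bottle is let go more than 3 cm above where it rests ((height (world z) of pills_a_center above 0.06 m and contact force between pills_a and the fingers below 0.02 N) or (height (world z) of pills_b_center above 0.06 m and contact force between pills_b and the fingers below 0.02 N)).
It fails at once if the candle is let go more than 3 cm above where it rests ((height (world z) of candle_center above 0.064 m and contact force between candle and the fingers below 0.02 N)).
It fails at once if the yellow balm tin is shifted by more than 2 cm (distance of tin_center from where it was at the start of the episode above 0.02 m).
It fails at once if the blue alarm clock is shifted by more than 2 cm (distance of clock_center from where it was at the start of the episode above 0.02 m).
It also fails if it takes over 120 s, if anything falls off the work surface, if the arm or the gripper's body presses on something with over 40 N, if the wrist force passes 120 N, or if a joint passes its speed limit or range.

## Working session

There is one attempt and no reset: what is moved stays moved. The work goes in short steps, Python scripts to look and compute and a tool call to move; the robot and the scene stay as the last step left them, time stands still between calls to the robot, and variables do not carry over. Pictures are saved under pics/ and viewed, at most 14 in all, crops included, and the job is handed in when it is done.

Besides the shell and the picture viewer there is one more tool, called after "Call:" by a JSON object that holds its "op" and its "data". carry_out: Moves the arm, as the interface text tells. Its arguments: {"type":"object","properties":{"deltas":{"type":"array"},"newtons":{"type":"number"}},"required":["deltas"]}

```bash
mkdir -p pics
cat > h.py <<'E'
import numpy as np, cv2
from scipy.spatial.transform import Rotation as R
from cell import read_state, viewer, manip, models
def snap(name,fn=None):
    im=viewer.camera(name)
    if fn: cv2.imwrite('pics/'+fn,cv2.cvtColor(im,cv2.COLOR_RGB2BGR))
    return im
def cam(name,st=None):
    p=viewer.camera_params(name)
    if 'eye' in p:
        a=np.array(p['attitude'],float); 
        Rm=R.from_euler('xyz',a).as_matrix() if a.shape==(3,) else a
        return p,Rm,np.array(p['eye'],float)
    st=st or read_state(); T=np.array(p['T_tool_cam'])
    Rt=R.from_euler('xyz',st['eef_rot']).as_matrix()
    return p,Rt@T[:3,:3],Rt@T[:3,3]+np.array(st['eef_pos'])
def px2w(c,uv,z):
    p,Rm,e=c; f=200/np.tan(np.radians(p['fovy'])/2)
    uv=np.atleast_2d(np.array(uv,float)); d=(uv-[p['cx'],p['cy']])/f
    s=d.copy()
    for _ in range(20): s=d/(1+p['k1']*(s**2).sum(1,keepdims=True))
    ray=np.c_[s[:,0],-s[:,1],-np.ones(len(s))]@Rm.T
    return e+ray*((z-e[2])/ray[:,2])[:,None]
def rect(reg,c,z):
    cs=max(cv2.findContours(reg.astype(np.uint8),0,1)[0],key=cv2.contourArea)[:,0]
    w=px2w(c,cs,z)[:,:2].astype(np.float32); (x,y),(a,b),t=cv2.minAreaRect(w)
    if a<b: a,b,t=b,a,t+90
    return [round(float(v),1) for v in (x,y,a,b,(t+90)%180-90)]
E
cat > a.py <<'E'
from h import *
print(read_state()); 
for n in('top','scene','wrist'): print(n,viewer.camera_params(n))
snap('top','top0.png'); c=cam('top')
for l,z in (('black_remote_center',20),('pills_a_center',48),('candle_center',55),('remote_tray',17),('pill_tray',17),('coaster',5),('tin_center',16),('clock_center',42),('white_remote_center',20)):
    for d in models.cut_out('top',l): print(l,round(d['p'],2),np.round(d['box']),rect(d['region'],c,z) if d['region'].sum()>20 else '')
E
python3 a.py
```

```text
{'clock': 0.0, 'joints': array([-1.24060111e+00,  3.00455635e-01,  1.52159115e+00,  3.04454588e-05,
        1.32065807e+00, -6.65924918e-02]), 'qd': array([-0.00039218, -0.00165047, -0.00070334,  0.0023627 , -0.00041043,
        0.00141751]), 'effort': array([-1.39758238e-03, -5.31808019e+01, -3.52733266e+01,  7.08178477e-02,
        2.43968371e-02, -8.70634040e-05]), 'eef_pos': array([ 212.47721405, -507.02334054,  204.89054415]), 'eef_rot': array([-3.14048488e+00, -1.03433679e-04,  3.96780097e-01]), 'wrist_force': array([-0.27628014, -0.32675842, -0.18952011]), 'moment': array([-0.05395567,  0.0240726 ,  0.00768569]), 'finger_force': 0.0, 'finger_gap': 93.7930513070732}
top {'fovy': 42.964547792772905, 'cx': 306.00996744604936, 'cy': 194.2976666629408, 'k1': -0.09834324362884513, 'eye': array([ 251.79168368,   -3.03440364, 1364.59104251]), 'attitude': array([ 0.19176157,  0.00426663, -1.55273878])}
scene {'fovy': 57.294902779542305, 'cx': 319.50900726488703, 'cy': 205.84460640214826, 'k1': -0.0015275293233133263, 'eye': array([1030.90808419, -488.94637177,  537.11252325]), 'attitud
[... 1029 characters left out ...]
389.5, 190.9, 141.4, -76.5]
pill_tray 0.32 [304. 199. 324. 234.] [452.8, -16.6, 96.7, 37.3, 27.3]
coaster 0.89 [295. 131. 327. 169.] [645.8, -8.2, 95.1, 91.7, 1.0]
tin_center 0.68 [369. 179. 380. 190.] [547.9, -174.1, 39.1, 38.2, -0.3]
clock_center 0.72 [235. 174. 252. 192.] [538.6, 174.6, 41.7, 41.4, 19.8]
clock_center 0.3 [293. 130. 330. 169.] [634.3, -8.7, 95.6, 93.5, 45.1]
white_remote_center 0.91 [418. 140. 440. 169.] [635.3, -332.4, 89.6, 38.2, 20.3]
white_remote_center 0.8 [378. 140. 398. 172.] [629.6, -216.1, 89.6, 36.6, 12.7]
white_remote_center 0.58 [345. 105. 374. 116.] [754.2, -135.9, 91.0, 39.5, -84.6]
white_remote_center 0.37 [294. 133. 328. 169.] [640.0, -8.1, 96.9, 90.8, 1.0]
```

View pics/top0.png

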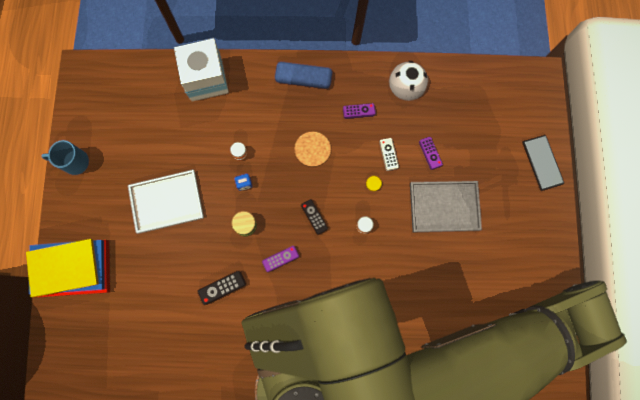

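Top view: black remote at (314,217), larger black at (221,288), purple ones at (280,260), (360,111) and (431,152). The white remote is at (389,154). Pills are at (238,150) and (365,225), the candle at (243,223), the coaster at (312,149), the grey tray at (446,206) and the white tray at (166,201). The fits match the given sizes, so I'll start with the white remote.

```bash
cat >> h.py <<'E'
def go(x,y,z,yaw=None):
    "shift in tool axes and roll to a world target, yaw mod 180 deg, nearest"
    s=read_state(); Rt=R.from_euler('xyz',s['eef_rot']).as_matrix()
    dp=Rt.T@(np.array([x,y,z])-s['eef_pos']); y0=np.degrees(s['eef_rot'][2])
    r=0 if yaw is None else -((yaw-y0+90)%180-90)
    print('dp',np.round(dp,1),'roll',round(r,1),'yaw0',round(y0,1),'dist',round(np.linalg.norm(dp)),'t',s['clock'],'gap',round(s['finger_gap'],1))
def look(items,fn=None,camera='wrist'):
    st=read_state(); snap(camera,fn); c=cam(camera,st)
    for l,z in items:
        for d in models.cut_out(camera,l+('' if 'tray' in l or l=='coaster' else '_center')):
            if d['region'].sum()>20: print(l,round(d['p'],2),np.round(d['box']),rect(d['region'],c,z))
E
python3 -c "
from h import *
go(629.6,-216,150,13)"
```

```text
dp [ 497.2 -107.4   55.4] roll 9.7 yaw0 22.7 dist 512 t 0.5 gap 94.2
```

Call:
{"op": "carry_out", "data": {"deltas": [{"dp": [497,-107,55],"roll": 9.7,"gripper": 0.3},{"dp": [497,-107,55],"roll": 9.7,"gripper": 0.3},{"dp": [497,-107,55],"roll": 9.7,"gripper": 0.3},{"dp": [497,-107,55],"roll": 9.7,"gripper": 0.3},{"dp": [497,-107,55],"roll": 9.7,"gripper": 0.3},{"dp": [497,-107,55],"roll": 9.7,"gripper": 0.3},{"dp": [497,-107,55],"roll": 9.7,"gripper": 0.3},{"dp": [497,-107,55],"roll": 9.7,"gripper": 0.3},{"dp": [497,-107,55],"roll": 9.7,"gripper": 0.3},{"dp": [497,-107,55],"roll": 9.7,"gripper": 0.3},{"dp": [497,-107,55],"roll": 9.7,"gripper": 0.3},{"dp": [497,-107,55],"roll": 9.7,"gripper": 0.3}], "newtons": 15}}

```text
clock: 1.5
eef_pos: [619.2, -223.2, 151.8]
eef_rot: [3.142, -0.0, 0.228]
wrist_force: [-1.0, -0.1, 0.5]
finger_gap: 61.0
finger_force: 0.0
```

```bash
python3 -c "
from h import *
go(629.6,-216,150,13)
look([('white_remote',20),('tin',16)],'w1.png')
go(629.6,-216,8,13)"
```

```text
dp [11.8 -4.7  1.8] roll 0.0 yaw0 13.0 dist 13 t 1.5 gap 61.0
white_remote 0.84 [407. 146. 453. 241.] [640.1, -332.8, 90.1, 38.2, 22.3]
white_remote 0.74 [207.   0. 308.  48.] [756.2, -139.5, 89.0, 36.8, -82.5]
white_remote 0.56 [298. 129. 335. 219.] [634.4, -220.1, 86.8, 34.3, 12.3]
tin 0.87 [245. 219. 276. 262.] [557.0, -186.3, 43.3, 25.9, 31.8]
dp [ 12.1  -3.9 142.7] roll 0.2 yaw0 13.2 dist 143 t 1.65 gap 61.2
```

View pics/w1.png

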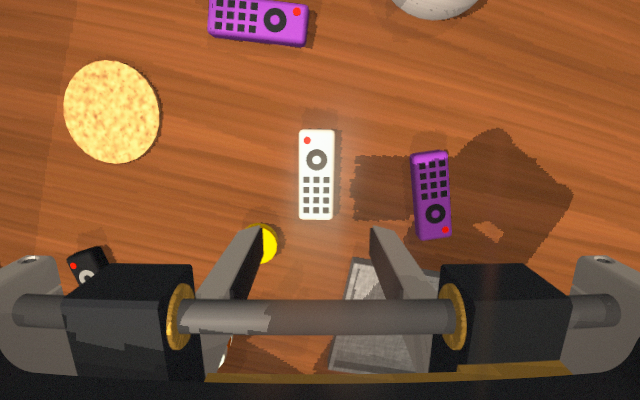

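The wrist view shows the white remote at (317,174), between the fingers. The tin sits at (265,243), clear of the closing line.

Call:
{"op": "carry_out", "data": {"deltas": [{"dp": [14,-3,80],"roll": 0.5,"gripper": 0.3},{"dp": [14,-3,80],"roll": 0.5,"gripper": 0.3},{"dp": [14,-3,110],"roll": 0.5,"gripper": 0.3},{"dp": [14,-3,130],"roll": 0.5,"gripper": 0.3},{"dp": [14,-3,143],"roll": 0.5,"gripper": 0.3},{"dp": [14,-3,143],"roll": 0.5,"gripper": 0.3},{"dp": [14,-3,143],"roll": 0.5,"gripper": -0.6},{"dp": [14,-3,143],"roll": 0.5,"gripper": -0.6},{"dp": [14,-3,143],"roll": 0.5,"gripper": -0.6},{"dp": [14,-3,143],"roll": 0.5,"gripper": -0.6},{"dp": [14,-3,143],"roll": 0.5,"gripper": -0.6},{"dp": [14,-3,143],"roll": 0.5,"gripper": -0.6}], "newtons": 15}}

```text
clock: 2.65
eef_pos: [631.1, -219.0, 10.2]
eef_rot: [3.141, -0.001, 0.219]
wrist_force: [-1.0, -0.3, 6.7]
finger_gap: 33.9
finger_force: 15.0
```

```bash
python3 -c "
from h import *
go(487,-411,100,0)
look([('white_remote',20)],None)
s=read_state();print(s['eef_pos'],s['eef_rot'],s['finger_force'])"
```

```text
dp [-182.2  156.2  -89.8] roll 12.5 yaw0 12.5 dist 256 t 2.65 gap 33.9
white_remote 0.88 [474. 192. 544. 336.] [652.5, -326.2, 65.8, 39.3, 21.4]
white_remote 0.88 [130.   0. 297.  21.] [738.6, -146.2, 79.4, 8.1, -79.0]
[ 631.13279267 -218.99343535   10.24648744] [ 3.14052380e+00 -1.23813789e-03  2.18830977e-01] 15.001994222402573
```

Call:
{"op": "carry_out", "data": {"deltas": [{"dp": [0,0,-40],"roll": 0,"gripper": -0.6},{"dp": [0,0,-80],"roll": 0,"gripper": -0.6},{"dp": [-30,26,-100],"roll": 6,"gripper": -0.6},{"dp": [-60,52,-110],"roll": 12.5,"gripper": -0.6},{"dp": [-90,78,-110],"roll": 12.5,"gripper": -0.6},{"dp": [-120,103,-110],"roll": 12.5,"gripper": -0.6},{"dp": [-150,129,-110],"roll": 12.5,"gripper": -0.6},{"dp": [-182,156,-110],"roll": 12.5,"gripper": -0.6},{"dp": [-182,156,-110],"roll": 12.5,"gripper": -0.6},{"dp": [-182,156,-110],"roll": 12.5,"gripper": -0.6},{"dp": [-182,156,-110],"roll": 12.5,"gripper": -0.6}]}}

```text
clock: 3.67
eef_pos: [487.0, -410.3, 119.1]
eef_rot: [-3.141, -0.0, 0.0]
wrist_force: [0.7, 0.1, -1.0]
finger_gap: 33.9
finger_force: 15.0
```

```bash
python3 -c "
from h import *
look([('remote_tray',17)],'w2.png')
go(487,-411,16,0)"
```

```text
remote_tray 0.92 [161. 111. 382. 265.] [491.5, -373.1, 185.4, 132.8, -87.9]
remote_tray 0.71 [285. 160. 347. 300.] [455.0, -409.7, 131.9, 55.9, 0.2]
dp [ -0.6   1.5 103. ] roll 0.1 yaw0 0.1 dist 103 t 3.7667 gap 33.7
```

View pics/w2.png

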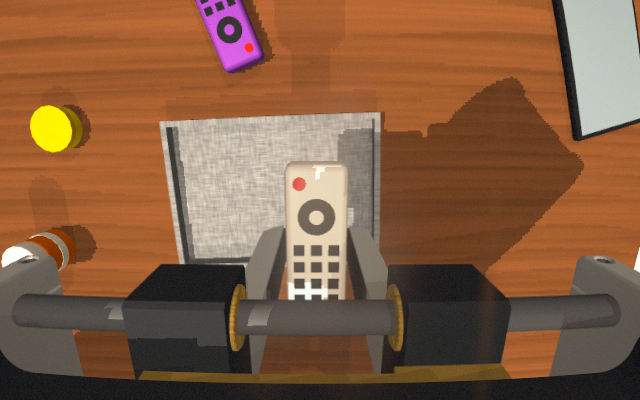

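The remote is held at (316,235) over the grey tray, whose rim spans columns 161–382 and whose back edge is at row 111. There is clearance, so I'll lower it.

Call:
{"op": "carry_out", "data": {"deltas": [{"dp": [1,1,40],"roll": -1.5,"gripper": -0.6},{"dp": [1,1,75],"roll": -1.5,"gripper": -0.6},{"dp": [1,1,90],"roll": -1.5,"gripper": -0.6},{"dp": [1,1,98],"roll": -1.5,"gripper": -0.6},{"dp": [1,1,103],"roll": -1.5,"gripper": -0.6},{"dp": [1,1,104],"roll": -1.5,"gripper": -0.6},{"dp": [1,1,104],"roll": -1.5,"gripper": -0.6},{"dp": [1,1,104],"roll": -1.5,"gripper": -0.6}]}}

```text
clock: 4.43
eef_pos: [488.5, -411.8, 16.3]
eef_rot: [3.14, -0.001, 0.027]
wrist_force: [-0.1, 0.0, -2.0]
finger_gap: 34.1
finger_force: 15.0
```

Call:
{"op": "carry_out", "data": {"deltas": [{"dp": [0,0,0],"roll": 0,"gripper": 0.1},{"dp": [0,0,0],"roll": 0,"gripper": 0.1},{"dp": [0,0,0],"roll": 0,"gripper": 0.1},{"dp": [0,0,-30],"roll": 0,"gripper": 0.1},{"dp": [0,0,-70],"roll": 0,"gripper": 0.3},{"dp": [0,0,-110],"roll": 0,"gripper": 0.3},{"dp": [0,0,-130],"roll": 0,"gripper": 0.3},{"dp": [0,0,-130],"roll": 0,"gripper": 0.3}]}}

```text
clock: 5.1
eef_pos: [489.3, -412.9, 151.1]
eef_rot: [3.135, -0.006, 0.027]
wrist_force: [0.5, 0.2, 0.4]
finger_gap: 61.0
finger_force: 0.0
```

```bash
python3 -c "
from h import *
look([('remote_tray',17),('white_remote',25)],'w3.png')
go(451.6,-16.3,150,27.3)"
```

```text
remote_tray 0.78 [174. 115. 367. 258.] [490.3, -373.0, 185.8, 135.6, -87.9]
white_remote 0.82 [203.   0. 271.  78.] [628.7, -342.4, 71.6, 35.1, 22.4]
white_remote 0.57 [297. 145. 331. 236.] [491.8, -411.5, 87.7, 33.5, 1.5]
dp [ -25.4 -395.8   -5.6] roll -25.8 yaw0 1.5 dist 397 t 5.25 gap 61.4
```

View pics/w3.png

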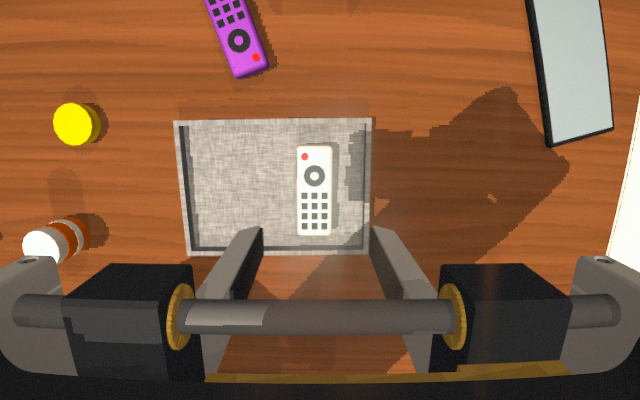

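The white remote lies flat at (314,190), inside the tray walls (174–372, 117–257). Next is the black remote.

Call:
{"op": "carry_out", "data": {"deltas": [{"dp": [-25,-396,-6],"roll": -25.8,"gripper": 0.3},{"dp": [-25,-396,-6],"roll": -25.8,"gripper": 0.3},{"dp": [-25,-396,-6],"roll": -25.8,"gripper": 0.3},{"dp": [-25,-396,-6],"roll": -25.8,"gripper": 0.3},{"dp": [-25,-396,-6],"roll": -25.8,"gripper": 0.3},{"dp": [-25,-396,-6],"roll": -25.8,"gripper": 0.3},{"dp": [-25,-396,-6],"roll": -25.8,"gripper": 0.3},{"dp": [-25,-396,-6],"roll": -25.8,"gripper": 0.3},{"dp": [-25,-396,-6],"roll": -25.8,"gripper": 0.3},{"dp": [-25,-396,-6],"roll": -25.8,"gripper": 0.3},{"dp": [-25,-396,-6],"roll": -25.8,"gripper": 0.3},{"dp": [-25,-396,-6],"roll": -25.8,"gripper": 0.3}]}}

```text
clock: 6.25
eef_pos: [451.7, -15.5, 150.0]
eef_rot: [-3.141, 0.002, 0.479]
wrist_force: [0.4, -0.3, -0.5]
finger_gap: 61.1
finger_force: 0.0
```

```bash
python3 -c "
from h import *
look([('black_remote',20)],None)
go(451.6,-16.3,9,27.3)"
```

```text
black_remote 0.87 [299. 139. 340. 235.] [456.2, -16.0, 94.6, 33.6, 30.2]
black_remote 0.82 [147. 226. 239. 262.] [345.9, 70.9, 96.2, 37.9, -62.2]
black_remote 0.64 [  0. 218.  99. 269.] [270.7, 212.1, 120.6, 50.8, -62.7]
dp [ 1.000e-01 -7.000e-01  1.412e+02] roll 0.0 yaw0 27.3 dist 141 t 6.35 gap 61.1
```

Call:
{"op": "carry_out", "data": {"deltas": [{"dp": [2,0,40],"roll": -1.4,"gripper": 0.3},{"dp": [2,0,80],"roll": -1.4,"gripper": 0.3},{"dp": [2,0,110],"roll": -1.4,"gripper": 0.3},{"dp": [2,0,130],"roll": -1.4,"gripper": 0.3},{"dp": [2,0,140],"roll": -1.4,"gripper": 0.3},{"dp": [2,0,140],"roll": -1.4,"gripper": 0.3},{"dp": [2,0,140],"roll": -1.4,"gripper": -0.6},{"dp": [2,0,140],"roll": -1.4,"gripper": -0.6},{"dp": [2,0,140],"roll": -1.4,"gripper": -0.6},{"dp": [2,0,140],"roll": -1.4,"gripper": -0.6},{"dp": [2,0,140],"roll": -1.4,"gripper": -0.6},{"dp": [2,0,140],"roll": -1.4,"gripper": -0.6}]}}

```text
clock: 7.35
eef_pos: [454.6, -15.5, 11.9]
eef_rot: [3.141, -0.001, 0.502]
wrist_force: [-1.6, -0.9, 7.1]
finger_gap: 33.5
finger_force: 15.0
```

Call:
{"op": "carry_out", "data": {"deltas": [{"dp": [0,0,-30],"roll": 0,"gripper": -0.6},{"dp": [0,0,-60],"roll": 0,"gripper": -0.6},{"dp": [0,0,-90],"roll": 0,"gripper": -0.6},{"dp": [0,0,-110],"roll": 0,"gripper": -0.6},{"dp": [0,0,-110],"roll": 0,"gripper": -0.6}]}}

```text
clock: 7.77
eef_pos: [455.8, -15.5, 125.1]
eef_rot: [3.138, -0.005, 0.502]
wrist_force: [-0.2, -1.0, -1.3]
finger_gap: 33.9
finger_force: 14.9
```

```bash
python3 -c "
from h import *
go(489,-330,120,1.5)"
```

```text
dp [-122.2  291.7    5.5] roll 27.2 yaw0 28.7 dist 316 t 7.7667 gap 33.9
```

Call:
{"op": "carry_out", "data": {"deltas": [{"dp": [-13,30,5],"roll": 5,"gripper": -0.6},{"dp": [-27,65,5],"roll": 10,"gripper": -0.6},{"dp": [-40,100,5],"roll": 15,"gripper": -0.6},{"dp": [-55,135,5],"roll": 20,"gripper": -0.6},{"dp": [-71,170,5],"roll": 25,"gripper": -0.6},{"dp": [-86,205,5],"roll": 27.2,"gripper": -0.6},{"dp": [-102,240,5],"roll": 27.2,"gripper": -0.6},{"dp": [-115,275,5],"roll": 27.2,"gripper": -0.6},{"dp": [-122,292,5],"roll": 27.2,"gripper": -0.6},{"dp": [-122,292,5],"roll": 27.2,"gripper": -0.6},{"dp": [-122,292,5],"roll": 27.2,"gripper": -0.6}]}}

```text
clock: 8.68
eef_pos: [486.8, -330.3, 114.5]
eef_rot: [-3.14, 0.001, 0.025]
wrist_force: [0.2, 0.1, -1.5]
finger_gap: 33.6
finger_force: 14.9
```

```bash
python3 -c "
from h import *
go(489,-330,17,1.5)"
```

```text
dp [ 2.3 -0.2 97.5] roll -0.0 yaw0 1.5 dist 98 t 8.6833 gap 33.6
```

Call:
{"op": "carry_out", "data": {"deltas": [{"dp": [2,1,40],"roll": 0,"gripper": -0.6},{"dp": [2,1,70],"roll": 0,"gripper": -0.6},{"dp": [2,1,87],"roll": 0,"gripper": -0.6},{"dp": [2,1,94],"roll": 0,"gripper": -0.6},{"dp": [2,1,98],"roll": 0,"gripper": -0.6},{"dp": [2,1,98],"roll": 0,"gripper": -0.6},{"dp": [2,1,98],"roll": 0,"gripper": -0.6},{"dp": [2,1,98],"roll": 0,"gripper": -0.6}]}}

```text
clock: 9.35
eef_pos: [490.1, -331.3, 19.4]
eef_rot: [3.14, -0.002, 0.027]
wrist_force: [0.1, -0.1, -1.6]
finger_gap: 33.4
finger_force: 15.0
```

Call:
{"op": "carry_out", "data": {"deltas": [{"dp": [0,0,0],"roll": 0,"gripper": 0},{"dp": [0,0,0],"roll": 0,"gripper": 0},{"dp": [0,0,0],"roll": 0,"gripper": 0},{"dp": [0,0,-30],"roll": 0,"gripper": 0},{"dp": [0,0,-70],"roll": 0,"gripper": 0.5},{"dp": [0,0,-110],"roll": 0,"gripper": 0.5},{"dp": [0,0,-130],"roll": 0,"gripper": 0.5},{"dp": [0,0,-130],"roll": 0,"gripper": 0.5},{"dp": [0,0,-130],"roll": 0,"gripper": 0.5}]}}

```text
clock: 10.1
eef_pos: [489.7, -331.3, 149.0]
eef_rot: [3.14, -0.002, 0.027]
wrist_force: [-0.5, -0.6, 0.2]
finger_gap: 70.3
finger_force: 0.0
```

```bash
python3 -c "
from h import *
look([('remote_tray',17),('white_remote',25),('black_remote',25),('pills_b',48)],'w4.png')
go(425,-150,150,0)
# pill b cap from top pixel
print(px2w(cam('top'),[[365,225]],48))
look([('remote_tray',17),('pills_b',48),('black_remote',25),('white_remote',25)],None,'top')"
```

```text
remote_tray 0.79 [262. 118. 458. 258.] [489.9, -373.8, 185.5, 136.4, -87.8]
white_remote 0.6 [298.   0. 361.  81.] [629.0, -339.3, 70.1, 34.1, 20.6]
white_remote 0.59 [377. 147. 421. 239.] [491.7, -409.4, 89.2, 38.5, 2.3]
black_remote 0.64 [299. 140. 334. 242.] [491.4, -330.9, 94.2, 33.3, 2.2]
pills_b 0.93 [100. 216. 161. 264.] [441.1, -161.9, 67.5, 38.2, -58.5]
dp [ -59.2 -182.4   -3. ] roll 1.5 yaw0 1.5 dist 192 t 10.35 gap 70.7
[[ 428.25133185 -148.31442426   48.        ]]
remote_tray 0.6 [232. 143. 247. 163.] [630.3, 195.6, 49.2, 41.6, 2.4]
remote_tray 0.58 [409. 182. 421. 212.] [516.7, -286.1, 71.7, 24.0, 1.7]
pills_b 0.75 [354. 216. 375. 233.] [428.3, -144.4, 43.1, 38.6, -44.6]
black_remote 0.57 [196. 269. 243. 307.] [261.5, 224.2, 124.7, 43.7, -63.4]
white_remote 0.9 [419. 141. 440. 167.] [634.3, -333.6, 88.4, 41.4, 21.4]
white_remote 0.9 [343. 104. 375. 118.] [751.1, -134.4, 87.9, 36.6, -85.8]
```

View pics/w4.png

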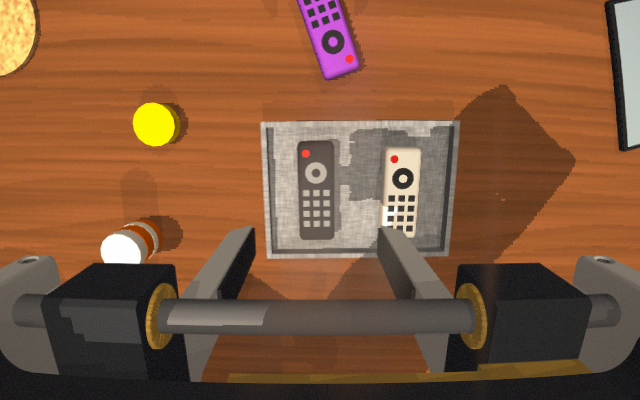

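Both remotes lie flat, black at (318,190) and white at (402,192). Pill bottle b is at (124,250). I'll go over pills b next.

Call:
{"op": "carry_out", "data": {"deltas": [{"dp": [-57,-185,10],"roll": 1.5,"gripper": 0.5},{"dp": [-57,-185,10],"roll": 1.5,"gripper": 0.5},{"dp": [-57,-185,10],"roll": 1.5,"gripper": 0.5},{"dp": [-57,-185,10],"roll": 1.5,"gripper": 0.5},{"dp": [-57,-185,10],"roll": 1.5,"gripper": 0.5},{"dp": [-57,-185,10],"roll": 1.5,"gripper": 0.5},{"dp": [-57,-185,10],"roll": 1.5,"gripper": 0.5},{"dp": [-57,-185,10],"roll": 1.5,"gripper": 0.5}]}}

```text
clock: 11.27
eef_pos: [428.0, -148.2, 138.3]
eef_rot: [3.141, -0.001, 0.001]
wrist_force: [0.1, -0.0, 0.4]
finger_gap: 70.3
finger_force: 0.0
```

```bash
cat >> h.py <<'E'
def disc(label,z,white,fn=None,camera='wrist'):
    "centre of the top disc: pixels within the label's box(+6) that pass the colour test"
    st=read_state(); im=snap(camera,fn); c=cam(camera,st)
    hsv=cv2.cvtColor(im,cv2.COLOR_RGB2HSV)
    for d in models.cut_out(camera,label):
        l,t,r,b=[int(v) for v in d['box']]; l,t=max(l-6,0),max(t-6,0)
        m=np.zeros(im.shape[:2],bool); m[t:b+6,l:r+6]=white(hsv)[t:b+6,l:r+6]
        if m.sum()<30: continue
        n,lab,s,ce=cv2.connectedComponentsWithStats(m.astype(np.uint8)); k=1+s[1:,4].argmax()
        cs=max(cv2.findContours((lab==k).astype(np.uint8),0,1)[0],key=cv2.contourArea)[:,0]
        w=px2w(c,cs,z)[:,:2].astype(np.float32); (x,y),rad=cv2.minEnclosingCircle(w)
        print(label,round(d['p'],2),d['box'],'circle',round(x,1),round(y,1),round(rad,1),'rect',rect(lab==k,c,z))
W=lambda h:(h[...,1]<70)&(h[...,2]>140)
E
python3 -c "
from h import *
disc('pills_b_center',48,W,'w5.png')
go(428,-147,12,0)"
```

```text
pills_b_center 0.85 [296.3, 167.7, 339.5, 220.1] circle 433.9 -149.7 20.4 rect [434.0, -150.1, 39.4, 38.4, 0.1]
dp [ 1.00e-01 -1.50e+00  1.26e+02] roll -0.0 yaw0 -0.0 dist 126 t 11.3667 gap 70.5
```

View pics/w5.png

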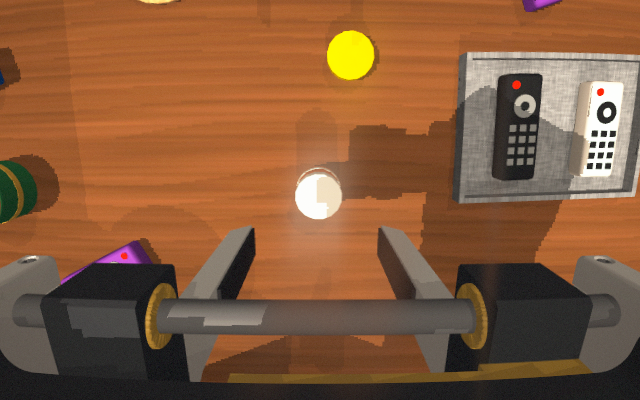

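The cap is at (318,194), centred between the fingers and clear of the tin. Descend.

Call:
{"op": "carry_out", "data": {"deltas": [{"dp": [3,1,40],"roll": 0,"gripper": 0.5},{"dp": [3,1,75],"roll": 0,"gripper": 0.5},{"dp": [3,1,105],"roll": 0,"gripper": 0.5},{"dp": [3,1,120],"roll": 0,"gripper": 0.5},{"dp": [3,1,126],"roll": 0,"gripper": 0.5},{"dp": [3,1,126],"roll": 0,"gripper": 0.5},{"dp": [3,1,126],"roll": 0,"gripper": -0.5},{"dp": [3,1,126],"roll": 0,"gripper": -0.5},{"dp": [3,1,126],"roll": 0,"gripper": -0.5},{"dp": [3,1,126],"roll": 0,"gripper": -0.5},{"dp": [3,1,126],"roll": 0,"gripper": -0.5},{"dp": [3,1,126],"roll": 0,"gripper": -0.5}]}}

```text
clock: 12.37
eef_pos: [430.9, -148.8, 12.6]
eef_rot: [3.141, -0.001, 0.001]
wrist_force: [-1.2, 0.4, 5.5]
finger_gap: 39.7
finger_force: 15.0
```

Call:
{"op": "carry_out", "data": {"deltas": [{"dp": [0,0,-30],"roll": 0,"gripper": -0.5},{"dp": [0,0,-65],"roll": 0,"gripper": -0.5},{"dp": [0,0,-100],"roll": 0,"gripper": -0.5},{"dp": [0,0,-130],"roll": 0,"gripper": -0.5},{"dp": [0,0,-130],"roll": 0,"gripper": -0.5},{"dp": [0,0,-130],"roll": 0,"gripper": -0.5}]}}

```text
clock: 12.87
eef_pos: [431.0, -148.8, 143.1]
eef_rot: [3.14, -0.003, 0.001]
wrist_force: [-0.5, -0.3, -1.1]
finger_gap: 39.8
finger_force: 15.0
```

```bash
python3 -c "
from h import *
t=np.radians(-76.5+90);c=np.array([488,388]); yv=np.array([-np.sin(t),np.cos(t)]); xv=np.array([np.cos(t),np.sin(t)])
for s in(-40,40): print(c+s*yv)
go(*(c-40*yv),140,13.5)"
```

```text
[497.33781455 349.10520318]
[478.66218545 426.89479682]
dp [  66.6 -497.9    2.7] roll -13.5 yaw0 0.0 dist 502 t 12.8667 gap 39.8
```

Call:
{"op": "carry_out", "data": {"deltas": [{"dp": [3,-30,3],"roll": -2,"gripper": -0.5},{"dp": [6,-65,3],"roll": -4,"gripper": -0.5},{"dp": [9,-105,3],"roll": -6,"gripper": -0.5},{"dp": [12,-145,3],"roll": -8,"gripper": -0.5},{"dp": [15,-185,3],"roll": -10,"gripper": -0.5},{"dp": [18,-225,3],"roll": -12,"gripper": -0.5},{"dp": [22,-265,3],"roll": -13.5,"gripper": -0.5},{"dp": [26,-305,3],"roll": -13.5,"gripper": -0.5},{"dp": [29,-345,3],"roll": -13.5,"gripper": -0.5},{"dp": [32,-380,3],"roll": -13.5,"gripper": -0.5},{"dp": [36,-415,3],"roll": -13.5,"gripper": -0.5},{"dp": [39,-445,3],"roll": -13.5,"gripper": -0.5}]}}

```text
clock: 13.87
eef_pos: [468.3, 298.4, 136.9]
eef_rot: [3.141, 0.003, 0.237]
wrist_force: [0.7, -0.3, -0.4]
finger_gap: 40.1
finger_force: 15.0
```

```bash
python3 -c "
from h import *
go(478.7,427,130,13.5)"
```

```text
dp [  40.3 -122.5    6.8] roll 0.1 yaw0 13.6 dist 129 t 13.8667 gap 40.1
```

Call:
{"op": "carry_out", "data": {"deltas": [{"dp": [13,-40,3],"roll": 0,"gripper": -0.5},{"dp": [24,-75,5],"roll": 0,"gripper": -0.5},{"dp": [34,-105,6],"roll": 0,"gripper": -0.5},{"dp": [40,-122,7],"roll": 0,"gripper": -0.5},{"dp": [40,-122,7],"roll": 0,"gripper": -0.5},{"dp": [40,-122,7],"roll": 0,"gripper": -0.5},{"dp": [40,-122,7],"roll": 0,"gripper": -0.5}]}}

```text
clock: 14.45
eef_pos: [479.3, 423.4, 130.7]
eef_rot: [3.141, 0.002, 0.236]
wrist_force: [0.5, -0.5, -0.5]
finger_gap: 39.5
finger_force: 15.0
```

```bash
python3 -c "
from h import *
look([('pill_tray',17)],'w6.png')
go(479,427,18,13.5)"
```

```text
pill_tray 0.56 [246. 116. 464. 263.] [490.9, 389.4, 186.8, 136.5, -75.7]
dp [  0.3  -3.8 113.6] roll -0.0 yaw0 13.5 dist 114 t 14.55 gap 39.6
```

View pics/w6.png

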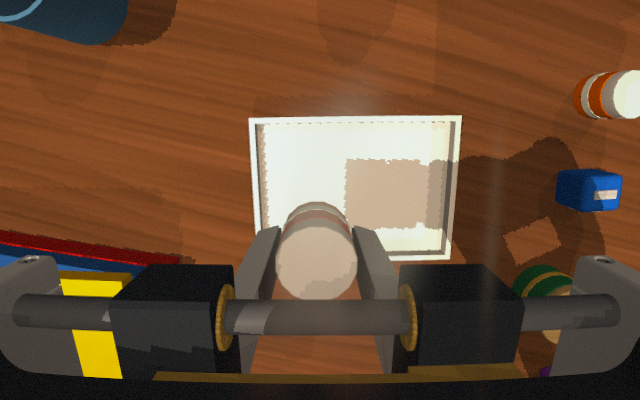

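The bottle is held upright at (315,260) over the left part of the white tray, whose rim spans 248–462 × 116–262. Lower it.

Call:
{"op": "carry_out", "data": {"deltas": [{"dp": [0,-3,40],"roll": 0,"gripper": -0.5},{"dp": [0,-3,75],"roll": 0,"gripper": -0.5},{"dp": [0,-3,95],"roll": 0,"gripper": -0.5},{"dp": [0,-3,106],"roll": 0,"gripper": -0.5},{"dp": [0,-3,112],"roll": 0,"gripper": -0.5},{"dp": [0,-3,113],"roll": 0,"gripper": -0.5},{"dp": [0,-3,113],"roll": 0,"gripper": -0.5},{"dp": [0,-3,113],"roll": 0,"gripper": -0.5}]}}

```text
clock: 15.22
eef_pos: [479.6, 427.7, 20.7]
eef_rot: [-3.141, -0.002, 0.236]
wrist_force: [-0.2, -0.6, 0.2]
finger_gap: 39.9
finger_force: 15.0
```

Call:
{"op": "carry_out", "data": {"deltas": [{"dp": [0,0,0],"roll": 0,"gripper": 0.1},{"dp": [0,0,0],"roll": 0,"gripper": 0.1},{"dp": [0,0,0],"roll": 0,"gripper": 0.1},{"dp": [0,0,-30],"roll": 0,"gripper": 0.1},{"dp": [0,0,-70],"roll": 0,"gripper": 0.1},{"dp": [0,0,-110],"roll": 0,"gripper": 0.5},{"dp": [0,0,-130],"roll": 0,"gripper": 0.5},{"dp": [0,0,-130],"roll": 0,"gripper": 0.5}]}}

```text
clock: 15.88
eef_pos: [480.4, 428.6, 155.2]
eef_rot: [-3.138, -0.008, 0.236]
wrist_force: [0.3, 0.5, -0.5]
finger_gap: 68.0
finger_force: 0.0
```

```bash
python3 -c "
from h import *
disc('pills_a_center',53,W)
go(622,189.6,150,13)"
```

```text
pills_a_center 0.61 [559.6, 79.8, 638.7, 122.7] circle 627.9 199.3 21.3 rect [628.7, 198.4, 39.8, 38.5, 59.1]
pills_a_center 0.42 [543.0, 168.5, 603.7, 208.2] circle 547.2 182.8 6.8 rect [547.2, 182.8, 12.4, 7.5, -76.2]
dp [ 83.4 264.6  -0.6] roll 0.5 yaw0 13.5 dist 277 t 15.9833 gap 70.1
```

Call:
{"op": "carry_out", "data": {"deltas": [{"dp": [86,262,0],"roll": 0,"gripper": 0.5},{"dp": [86,262,10],"roll": 0,"gripper": 0.5},{"dp": [86,262,10],"roll": 0,"gripper": 0.5},{"dp": [86,262,10],"roll": 0,"gripper": 0.5},{"dp": [86,262,10],"roll": 0,"gripper": 0.5},{"dp": [86,262,10],"roll": 0,"gripper": 0.5},{"dp": [86,262,10],"roll": 0,"gripper": 0.5},{"dp": [86,262,10],"roll": 0,"gripper": 0.5},{"dp": [86,262,10],"roll": 0,"gripper": 0.5},{"dp": [86,262,10],"roll": 0,"gripper": 0.5}]}}

```text
clock: 16.82
eef_pos: [623.1, 193.2, 137.7]
eef_rot: [-3.141, 0.002, 0.236]
wrist_force: [-1.9, 0.1, -0.3]
finger_gap: 69.9
finger_force: 0.0
```

```bash
python3 -c "
from h import *
disc('pills_a_center',48,W,'w7.png')
go(624,193,12,13.5)
disc('pills_a_center',48,W,None,'top')"
```

```text
pills_a_center 0.73 [291.9, 163.1, 344.2, 215.5] circle 630.7 193.6 20.2 rect [630.4, 192.8, 38.4, 38.3, 13.6]
dp [  0.8   1.1 126.5] roll 0.1 yaw0 13.6 dist 126 t 16.9167 gap 70.4
```

View pics/w7.png

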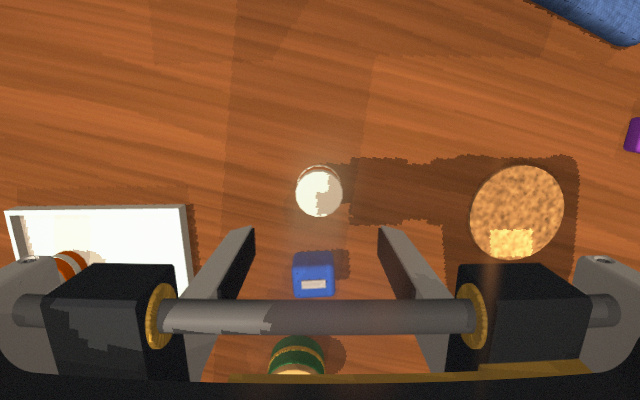

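The cap is at (319,191), centred between the fingers. The clock at (313,275) is well behind them. Descend.

Call:
{"op": "carry_out", "data": {"deltas": [{"dp": [5,0,40],"roll": 0,"gripper": 0.5},{"dp": [5,0,75],"roll": 0,"gripper": 0.5},{"dp": [5,0,105],"roll": 0,"gripper": 0.5},{"dp": [5,0,120],"roll": 0,"gripper": 0.5},{"dp": [5,0,127],"roll": 0,"gripper": 0.5},{"dp": [5,0,127],"roll": 0,"gripper": 0.5},{"dp": [5,0,127],"roll": 0,"gripper": -0.5},{"dp": [5,0,127],"roll": 0,"gripper": -0.5},{"dp": [5,0,127],"roll": 0,"gripper": -0.5},{"dp": [5,0,127],"roll": 0,"gripper": -0.5},{"dp": [5,0,127],"roll": 0,"gripper": -0.5},{"dp": [5,0,127],"roll": 0,"gripper": -0.5}]}}

```text
clock: 18.02
eef_pos: [629.0, 193.9, 12.8]
eef_rot: [-3.142, -0.001, 0.236]
wrist_force: [-0.4, -0.4, 3.5]
finger_gap: 39.8
finger_force: 15.0
```

Call:
{"op": "carry_out", "data": {"deltas": [{"dp": [0,0,-30],"roll": 0,"gripper": -0.5},{"dp": [0,0,-65],"roll": 0,"gripper": -0.5},{"dp": [0,0,-100],"roll": 0,"gripper": -0.5},{"dp": [0,0,-120],"roll": 0,"gripper": -0.5},{"dp": [0,0,-120],"roll": 0,"gripper": -0.5},{"dp": [0,0,-120],"roll": 0,"gripper": -0.5}]}}

```text
clock: 18.52
eef_pos: [628.9, 193.9, 132.7]
eef_rot: [-3.142, -0.002, 0.236]
wrist_force: [0.0, 0.1, -0.9]
finger_gap: 39.4
finger_force: 15.0
```

```bash
python3 -c "
from h import *
go(498,349,140,13.5)"
```

```text
dp [ -91.  -181.4   -7.4] roll 0.0 yaw0 13.5 dist 203 t 18.5167 gap 39.4
```

Call:
{"op": "carry_out", "data": {"deltas": [{"dp": [-15,-30,0],"roll": 0,"gripper": -0.5},{"dp": [-30,-60,0],"roll": 0,"gripper": -0.5},{"dp": [-48,-95,0],"roll": 0,"gripper": -0.5},{"dp": [-65,-130,0],"roll": 0,"gripper": -0.5},{"dp": [-80,-160,0],"roll": 0,"gripper": -0.5},{"dp": [-91,-181,0],"roll": 0,"gripper": -0.5},{"dp": [-91,-181,0],"roll": 0,"gripper": -0.5},{"dp": [-91,-181,0],"roll": 0,"gripper": -0.5},{"dp": [-91,-181,0],"roll": 0,"gripper": -0.5}]}}

```text
clock: 19.27
eef_pos: [497.9, 347.8, 130.8]
eef_rot: [3.141, 0.002, 0.236]
wrist_force: [0.6, 0.1, -1.3]
finger_gap: 39.7
finger_force: 15.0
```

```bash
python3 -c "
from h import *
go(498,349,18,13.5)"
```

```text
dp [  0.5  -1.2 112.8] roll 0.0 yaw0 13.5 dist 113 t 19.2667 gap 39.7
```

Call:
{"op": "carry_out", "data": {"deltas": [{"dp": [0,-1,40],"roll": 0,"gripper": -0.5},{"dp": [0,-1,75],"roll": 0,"gripper": -0.5},{"dp": [0,-1,95],"roll": 0,"gripper": -0.5},{"dp": [0,-1,106],"roll": 0,"gripper": -0.5},{"dp": [0,-1,112],"roll": 0,"gripper": -0.5},{"dp": [0,-1,114],"roll": 0,"gripper": -0.5},{"dp": [0,-1,114],"roll": 0,"gripper": -0.5},{"dp": [0,-1,114],"roll": 0,"gripper": -0.5},{"dp": [0,-1,114],"roll": 0,"gripper": -0.5}]}}

```text
clock: 20.02
eef_pos: [498.2, 349.8, 19.3]
eef_rot: [-3.141, -0.002, 0.236]
wrist_force: [0.1, 0.6, -1.5]
finger_gap: 40.0
finger_force: 15.0
```

Call:
{"op": "carry_out", "data": {"deltas": [{"dp": [0,0,0],"roll": 0,"gripper": 0.1},{"dp": [0,0,0],"roll": 0,"gripper": 0.1},{"dp": [0,0,0],"roll": 0,"gripper": 0.1},{"dp": [0,0,-30],"roll": 0,"gripper": 0.1},{"dp": [0,0,-70],"roll": 0,"gripper": 0.1},{"dp": [0,0,-110],"roll": 0,"gripper": 0.9},{"dp": [0,0,-130],"roll": 0,"gripper": 0.9},{"dp": [0,0,-130],"roll": 0,"gripper": 0.9}]}}

```text
clock: 20.68
eef_pos: [499.3, 350.6, 153.7]
eef_rot: [-3.139, -0.008, 0.236]
wrist_force: [0.1, 0.8, 0.4]
finger_gap: 68.0
finger_force: 0.0
```

```bash
python3 -c "
from h import *
look([('pill_tray',17)],'w8.png')
disc('candle_center',55,W)
go(426,164,160,13.5)"
```

```text
pill_tray 0.76 [173. 123. 374. 258.] [490.5, 390.0, 185.3, 135.5, -75.7]
pill_tray 0.48 [474. 168. 527. 209.] [544.1, 172.5, 58.6, 41.6, -76.0]
dp [-112.4  163.4  -13.1] roll 0.0 yaw0 13.5 dist 199 t 20.8833 gap 84.1
```

View pics/w8.png

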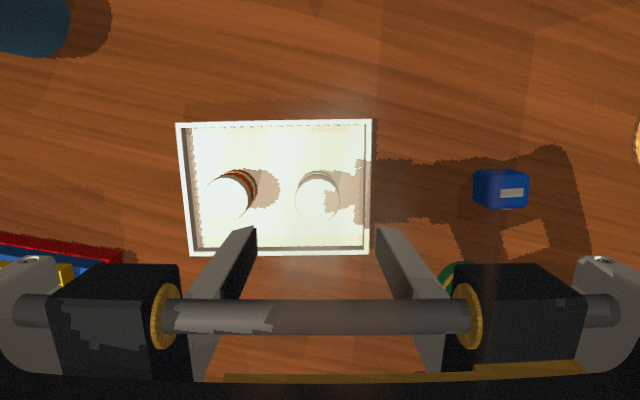

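Both bottles stand in the white tray at (232,195) and (318,195). The candle is next.

Call:
{"op": "carry_out", "data": {"deltas": [{"dp": [-110,163,-5],"roll": 0,"gripper": 0.9},{"dp": [-110,163,-5],"roll": 0,"gripper": 0.9},{"dp": [-110,163,-5],"roll": 0,"gripper": 0.9},{"dp": [-110,163,-5],"roll": 0,"gripper": 0.9},{"dp": [-110,163,-5],"roll": 0,"gripper": 0.9},{"dp": [-110,163,-5],"roll": 0,"gripper": 0.9},{"dp": [-110,163,-5],"roll": 0,"gripper": 0.9},{"dp": [-110,163,-5],"roll": 0,"gripper": 0.9}]}}

```text
clock: 21.55
eef_pos: [428.9, 165.5, 152.4]
eef_rot: [-3.142, 0.001, 0.236]
wrist_force: [-0.1, 0.3, 0.3]
finger_gap: 89.3
finger_force: 0.0
```

```bash
python3 -c "
from h import *
C=lambda h:(h[...,0]>14)&(h[...,0]<34)&(h[...,2]>150)&(h[...,1]<170)
disc('candle_center',55,C,'w9.png')
go(428,164,14,13.5)
disc('candle_center',55,C,None,'top')"
```

```text
candle_center 0.96 [280.8, 156.9, 347.2, 230.6] circle 430.4 169.0 29.9 rect [430.6, 168.7, 57.7, 57.3, -76.5]
dp [ -1.2   1.8 138.4] roll 0.1 yaw0 13.6 dist 138 t 21.65 gap 89.6
```

View pics/w9.png

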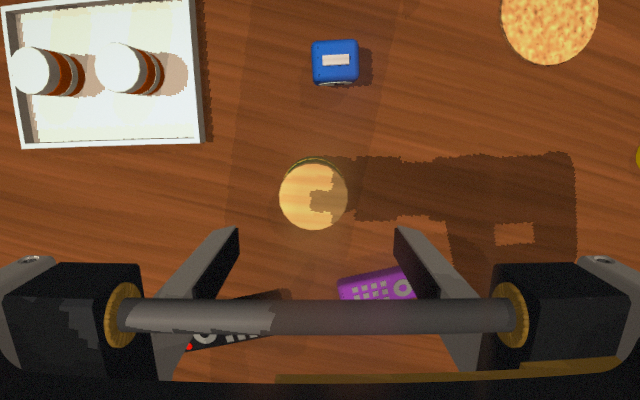

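The candle lid is at (313,195), slightly left of the centre line between the fingers. Shift and descend.

Call:
{"op": "carry_out", "data": {"deltas": [{"dp": [0,-3,40],"roll": 0,"gripper": 0.95},{"dp": [0,-3,75],"roll": 0,"gripper": 0.95},{"dp": [0,-3,105],"roll": 0,"gripper": 0.95},{"dp": [0,-3,125],"roll": 0,"gripper": 0.95},{"dp": [0,-3,138],"roll": 0,"gripper": 0.95},{"dp": [0,-3,138],"roll": 0,"gripper": 0.95},{"dp": [0,-3,138],"roll": 0,"gripper": 0},{"dp": [0,-3,138],"roll": 0,"gripper": 0},{"dp": [0,-3,138],"roll": 0,"gripper": 0},{"dp": [0,-3,138],"roll": 0,"gripper": 0},{"dp": [0,-3,138],"roll": 0,"gripper": 0},{"dp": [0,-3,138],"roll": 0,"gripper": 0}], "newtons": 25}}

```text
clock: 22.75
eef_pos: [428.4, 168.3, 15.6]
eef_rot: [-3.142, -0.001, 0.236]
wrist_force: [-0.3, 0.8, 6.0]
finger_gap: 59.7
finger_force: 25.0
```

Call:
{"op": "carry_out", "data": {"deltas": [{"dp": [0,0,-30],"roll": 0,"gripper": 0},{"dp": [0,0,-65],"roll": 0,"gripper": 0},{"dp": [0,0,-100],"roll": 0,"gripper": 0},{"dp": [0,0,-130],"roll": 0,"gripper": 0},{"dp": [0,0,-130],"roll": 0,"gripper": 0},{"dp": [0,0,-130],"roll": 0,"gripper": 0}]}}

```text
clock: 23.25
eef_pos: [428.4, 168.3, 145.8]
eef_rot: [-3.141, -0.002, 0.236]
wrist_force: [-0.8, -0.3, -4.4]
finger_gap: 59.9
finger_force: 25.0
```

```bash
python3 -c "
from h import *
look([('coaster',5)])
go(646,-8,150,0)
look([('coaster',5)],None,'top')"
```

```text
coaster 0.63 [506.   1. 606.  66.] [627.3, -14.7, 101.5, 59.0, -72.4]
dp [171.3 222.3  -6.7] roll 13.5 yaw0 13.5 dist 281 t 23.35 gap 59.6
coaster 0.7 [293. 132. 328. 170.] [644.3, -5.4, 98.0, 91.8, 1.0]
```

Call:
{"op": "carry_out", "data": {"deltas": [{"dp": [20,26,0],"roll": 2,"gripper": 0},{"dp": [42,54,0],"roll": 4,"gripper": 0},{"dp": [65,84,0],"roll": 6,"gripper": 0},{"dp": [88,114,0],"roll": 8,"gripper": 0},{"dp": [111,144,0],"roll": 10,"gripper": 0},{"dp": [134,174,0],"roll": 12,"gripper": 0},{"dp": [154,200,0],"roll": 13.5,"gripper": 0},{"dp": [171,222,0],"roll": 13.5,"gripper": 0},{"dp": [171,222,0],"roll": 13.5,"gripper": 0},{"dp": [171,222,0],"roll": 13.5,"gripper": 0},{"dp": [171,222,0],"roll": 13.5,"gripper": 0}]}}

```text
clock: 24.37
eef_pos: [645.5, -7.2, 143.5]
eef_rot: [-3.141, 0.003, 0.001]
wrist_force: [-0.6, -0.2, -2.5]
finger_gap: 59.7
finger_force: 25.0
```

```bash
python3 -c "
from h import *
look([('coaster',5)],'w10.png')
st=read_state();c=cam('wrist',st)
go(647,-8,21,0)"
```

```text
coaster 0.65 [267. 136. 371. 212.] [662.0, -10.2, 98.2, 70.6, 87.4]
dp [  1.5   1.2 123.6] roll 0.1 yaw0 0.1 dist 124 t 24.4667 gap 59.8
```

View pics/w10.png

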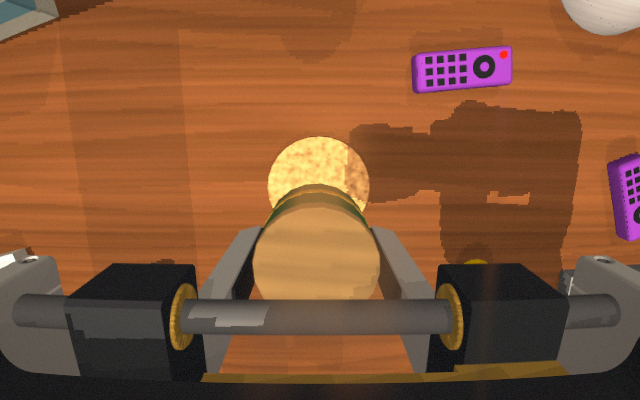

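The coaster shows at (319,185), its far edge at row 136, with the candle held at (316,250). The coaster's centre is near (647,-8). Lower it.

Call:
{"op": "carry_out", "data": {"deltas": [{"dp": [1,1,40],"roll": 0,"gripper": 0},{"dp": [1,1,75],"roll": 0,"gripper": 0},{"dp": [1,1,100],"roll": 0,"gripper": 0},{"dp": [1,1,114],"roll": 0,"gripper": 0},{"dp": [1,1,120],"roll": 0,"gripper": 0},{"dp": [1,1,124],"roll": 0,"gripper": 0},{"dp": [1,1,124],"roll": 0,"gripper": 0},{"dp": [1,1,124],"roll": 0,"gripper": 0},{"dp": [1,1,124],"roll": 0,"gripper": 0}]}}

```text
clock: 25.22
eef_pos: [648.1, -8.6, 22.6]
eef_rot: [3.141, -0.002, 0.001]
wrist_force: [0.2, -0.0, -1.8]
finger_gap: 59.2
finger_force: 25.0
```

Call:
{"op": "carry_out", "data": {"deltas": [{"dp": [0,0,0],"roll": 0,"gripper": 0.7},{"dp": [0,0,0],"roll": 0,"gripper": 0.7},{"dp": [0,0,0],"roll": 0,"gripper": 0.7},{"dp": [0,0,0],"roll": 0,"gripper": 0.7},{"dp": [0,0,-30],"roll": 0,"gripper": 0.7},{"dp": [0,0,-70],"roll": 0,"gripper": 0.7},{"dp": [0,0,-110],"roll": 0,"gripper": 0.7},{"dp": [0,0,-140],"roll": 0,"gripper": 0.7},{"dp": [0,0,-140],"roll": 0,"gripper": 0.7},{"dp": [0,0,-140],"roll": 0,"gripper": 0.7}]}}

```text
clock: 26.05
eef_pos: [647.9, -8.7, 162.9]
eef_rot: [3.141, -0.003, 0.001]
wrist_force: [-1.1, 0.5, -0.7]
finger_gap: 80.1
finger_force: 0.0
```

```bash
python3 -c "
from h import *
C=lambda h:(h[...,0]>14)&(h[...,0]<34)&(h[...,2]>150)&(h[...,1]<170)
look([('coaster',5),('candle',60)],'w11.png')
snap('scene','s1.png')"
```

```text
coaster 0.69 [270. 141. 366. 235.] [647.3, -9.3, 98.8, 98.2, -32.4]
candle 0.61 [285. 157. 349. 227.] [652.7, -8.7, 60.7, 60.0, 44.8]
```

View pics/w11.png

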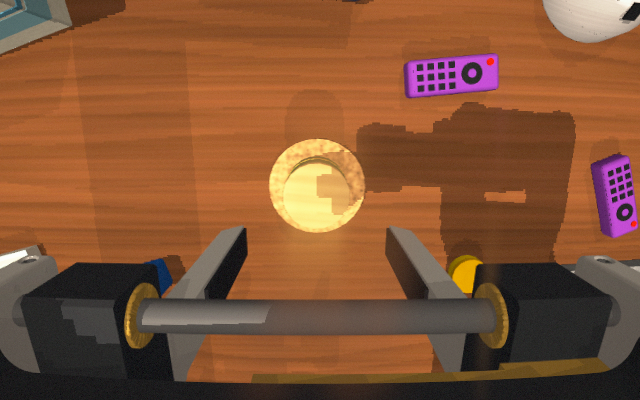

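View pics/s1.png

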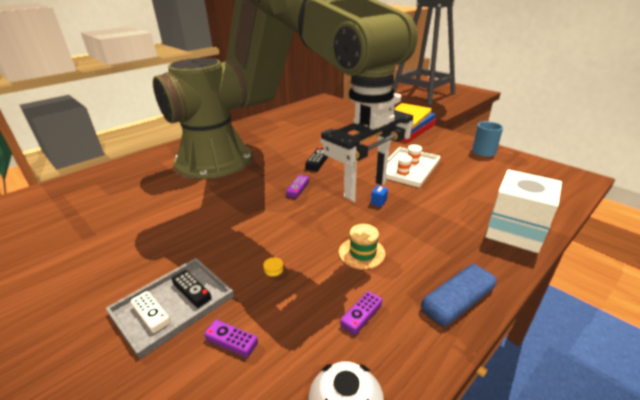

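The candle stands at (317,193) on the coaster, whose centre is (318,187), about 5 mm off. The scene view shows both remotes, both bottles and the candle in place, the tin and clock untouched, and the gripper clear. Handing in.

```bash
python3 -c "
from h import *
print(manip.sign_off())"
```

```text
the job is handed in; nothing more can be done
None
```

I handed the job in at about 26 s. The last pictures show both remotes flat with buttons up in the grey tray, both pill bottles upright in the white tray, and the candle about 5 mm off the coaster's centre, with the tin and clock not visibly moved; no verdict came back.

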